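# Ring for the packer and point out the order at the gingerbread stall

### The arm

A 7-joint arm with a two-finger parallel gripper is mounted at the origin on the work surface. World frame = base frame: x ahead of the robot, y to its left, z up, the work surface at z = 0. Lengths are in m, angles in rad, forces in N, time in s.
With the tool pointing down it reaches from about 0.35 to 0.9 m from the base axis. Payload 7.2 kg.
Tool frame: the origin (TCP) lies between the finger pads, 19 mm behind the fingertips; this is the grasp point; z points along the fingers, y is the line along which they close (so a half turn about z gives the same grasp; the last joint's range is limited). The gripper opens to 88 mm and grips with 3 to 60 N. Pads are 20 mm wide; open, the fingers measure 115 mm over their backs; the gripper's body (75 mm by 178 mm) begins 61 mm behind the grasp point.
Start: joints at [1.18, 0.411, -0.013, 1.596, 0.006, 1.134, -0.082], TCP at [0.198, -0.593, 0.241] pointing down, gripper open.
Joint ranges: [-2.95, 2.95], [-0.29, 1.99], [-1.47, 1.44], [0.14, 2.54], [-1.03, 4.17], [0.13, 1.85], [-2.86, 2.86]. Speed limits (rad/s): [2.39, 2.39, 3.01, 3.01, 3.14, 3.14, 3.14].

### API

Orientations are given as [roll, pitch, yaw] about the fixed x, y, z axes, in that order (R = Rz(yaw) Ry(pitch) Rx(roll)).
In Python, from station import status, cams, ctrl gives the robot as it stands.
- The arm moves only by the tool drive_tool, never from a script. Its argument "steps" is one flat list of numbers, 7 for each row, row after row: the opening, from 0 (shut) to 1 (fully open), then the shift along the tool's x, y, z in units of 0.15 m (1.0 is 0.15 m), then the turn, a rotation vector about the tool's x, y, z in units of 45 degrees (1.0 is 45 degrees). A call has 1 to 20 rows; each row is the pose to reach, as a shift and turn from the pose commanded when the call began, along the tool's axes at that moment; what a row does not reach only later rows make up. A row lasts 1/10 s, in which the tool goes at most 50 mm and 8.59 degrees, less where a joint would pass 70% of its speed; a pose out of reach is approached as far as the arm can. A call with a number of a shift or a turn outside -1 to 1 is refused whole. A call with a gripper value outside its range is refused whole. The fingers move at their own pace and stop on an object; the grip force is fixed at half the most. Time passes only in rows, so rows that repeat a pose let the fingers close. It gives the time, the measured TCP pose, the force, the opening and the grip force at its end, in the units of the state.
- status.state(): the state, without advancing time (a new reading comes with each control period).
- cams.camera(name): name is "side" or "top"; returns a dict with "img" (384x512x3 uint8, red, green, blue), "range_z" (384x512 float32, m along the optical axis (not along the pixel's ray), 0 where there is no reading), "camera_matrix" (3x3 intrinsics, pixels), "dist_coeffs" ([k1, k2, p1, p2, k3] as OpenCV has them; the pictures are not rectified), "R" (3x3) and "t" (3): a world point X has camera coordinates R X + t. Camera axes: x right, y down, z forward; pixel columns grow to the right and rows downward; lengths in m; the calibration is good to about 2 mm. A picture is of the moment at which its call begins.
- ctrl.finish_job(): hands the job in; it is judged then, once.
The state is a dict: "time": time; "qpos": joint angles; "qvel": joint speeds; "joint_efforts": joint torques, N m; "eef_pos": TCP position; "ee_rot": TCP orientation; "ft_force": force on the tool from outside, world axes, zero at the start; "moment": the same for the moment, N m; "opening": opening from 0.0 (shut) to 1.0 (fully open); "grasp_force": force on a finger pad.
Only numpy, scipy, OpenCV 4.12 (cv2) and the standard library are available. Lean on these libraries where they do the work, as an engineer would, in place of code of your own. Each camera call takes 0.05 s, during which the arm holds its last target. There are 200 camera calls.

### The job

Show the packer what goes where: gently press the knob of the counter bell right down and let it go to ring it, then point down at the middle of the smaller heart-shaped gingerbread, and then down at the middle of the open low round tin it is to be packed in, each time holding still for two seconds with the fingertips about 2 cm above it (above the rim, for the tin). Touch nothing but the bell, move or pick up nothing, and do not come down over any of the other gingerbreads or tins: lift the hand well up before going from one to the next. Finish with the hand raised at least 20 cm above the counter.

Things in the scene. Friction and masses are not known exactly. Their poses are not given: they have to be found in the camera images.
- bell: the counter bell as a whole: fixed to the counter; origin under its middle
- bell_top (a point): top of the push knob of the counter bell: a bare steel dome 72 mm across on a black foot 76 mm across, fixed to the counter between the tray and the packing board; the knob is 18 mm across, sticks up out of the dome's middle, and its top stands 54 mm above the counter. Site z points up
- plunger (a joint): how far the bell's knob is pressed straight down: 0 at rest, 0.005 m at its hard stop; spring-loaded, about 1 N to start and 4.6 N fully down, springs back by itself; the bell rings from 0.004 m
- tray: square aluminium baking tray 290 x 290 mm, floor 4 mm thick, rim 16 mm high, fixed to the counter to the left or right of the bell; the four gingerbreads lie on it in a two by two pattern about 130 mm apart. Origin under its middle
- board: square plywood packing board 280 x 280 x 12 mm, fixed on the other side of the bell from the tray; three open steel tins stand on it, about 130 mm apart. Origin under its middle
- small_heart: brown gingerbread, 22 mm thick, with thin white icing lines (1.5 mm high at most), lying loose on the tray; the smaller of two heart-shaped ones, 78 mm wide and 71 mm long. Origin at the middle of its underside
- small_heart_top (a point): middle of the top face of the small heart, 22 mm above its underside; z points up
- large_heart: brown gingerbread, 22 mm thick, with thin white icing lines (1.5 mm high at most), lying loose on the tray; the larger of two heart-shaped ones, 105 mm wide and 96 mm long. Origin at the middle of its underside
- large_heart_top (a point): middle of the top face of the large heart, 22 mm above its underside; z points up
- round_bread: brown gingerbread, 22 mm thick, with thin white icing lines (1.5 mm high at most), lying loose on the tray; the round one, 84 mm across. Origin at the middle of its underside
- round_bread_top (a point): middle of the top face of the round gingerbread, 22 mm above its underside; z points up
- slab_bread: brown gingerbread, 22 mm thick, with thin white icing lines (1.5 mm high at most), lying loose on the tray; the rectangular one, 95 x 70 mm. Origin at the middle of its underside
- slab_bread_top (a point): middle of the top face of the rectangular gingerbread, 22 mm above its underside; z points up
- low_tin: low wide round tin, 110 mm across and 40 mm high, open on top, walls and bottom 3 mm, bare steel, standing loose on the packing board. Origin at the middle of its underside
- low_tin_mouth (a point): middle of the open mouth of the low round tin, level with its rim, 40 mm above its underside; z points up
- tall_tin: tall narrow round tin, 72 mm across and 85 mm high, open on top, walls and bottom 3 mm, bare steel, standing loose on the packing board. Origin at the middle of its underside
- tall_tin_mouth (a point): middle of the open mouth of the tall tin, level with its rim, 85 mm above its underside; z points up
- square_tin: square tin, 100 x 100 mm and 40 mm high, open on top, walls and bottom 3 mm, bare steel, standing loose on the packing board. Origin at the middle of its underside
- square_tin_mouth (a point): middle of the open mouth of the square tin, level with its rim, 40 mm above its underside; z points up
- honey_jar: closed amber honey jar, 60 mm across, 100 mm high, at the far edge of the counter. Origin under its middle; leave alone
- rolling_pin: wooden rolling pin 36 mm thick and 200 mm long, lying along y at the far edge on the right. Origin under its middle; leave alone
- spatula: spatula about 200 mm long lying flat along y at the far edge on the left; leave alone
Mind the look-alikes: they are no part of the job. What is shaped like the square_tin but blue is not meant.

How it is judged:
By the outcome, as a careful person would: the job done as asked, in the order asked, and still so for the second after the job is handed in, with the robot touching nothing.
It also fails if it takes over 58 s, if anything falls off the work surface, if the arm or the gripper's body presses on something with over 40 N, if the wrist force passes 120 N, or if a joint passes its speed limit or range.

## Working session

There is one attempt and no reset: what is moved stays moved. The work goes in short steps, Python scripts to look and compute and a tool call to move; the robot and the scene stay as the last step left them, time stands still between calls to the robot, and variables do not carry over. Pictures are saved under pics/ and viewed, at most 10 in all, crops included, and the job is handed in when it is done.

Besides the shell and the picture viewer there is one more tool, called after "Emit:" as name(argument=value, ...) on one line, values as JSON. drive_tool: Moves the arm, as the interface text tells. Shifts and turns lie within -1 to 1; 1 stands for 0.15 m of shift or 45 degrees of turn. Its arguments: {"type":"object","properties":{"steps":{"type":"array","items":{"type":"number","minimum":-1,"maximum":1}}},"required":["steps"]}

```bash
mkdir -p pics
python3 - <<'E'
from station import status,cams
import cv2,pickle
s=status.state();print({k:s[k] for k in('time','eef_pos','ee_rot','ft_force','opening')})
d={n:cams.camera(n) for n in('top','side')}
pickle.dump(d,open('d.pkl','wb'))
for n in d:
    cv2.imwrite(f'pics/{n}0.png',cv2.resize(d[n]['img'][:,:,::-1],(800,600)));print(d[n]['camera_matrix'],d[n]['dist_coeffs'],d[n]['R'],d[n]['t'])
E
```

```text
{'time': 0.0, 'eef_pos': array([ 0.19804273, -0.59227531,  0.24049516]), 'ee_rot': array([-3.13996219e+00,  1.36456978e-04,  3.22775768e-01]), 'ft_force': array([0.09376371, 0.13919652, 0.25520342]), 'opening': 0.9980737751951725}
[[458.3859379    0.         247.35043786]
 [  0.         458.3859379  185.42918733]
 [  0.           0.           1.        ]] [-0.13135745  0.          0.          0.          0.        ] [[ 0.02403954 -0.99967628  0.0083326 ]
 [-0.98590388 -0.02508719 -0.16542117]
 [ 0.16557666 -0.0042385  -0.98618781]] [0.1615497  0.59752614 1.4457484 ]
[[412.82120827   0.         257.66643154]
 [  0.         412.82120827 187.94267424]
 [  0.           0.           1.        ]] [-0.06994459  0.          0.          0.          0.        ] [[ 0.99752789 -0.06942925 -0.0108486 ]
 [-0.05757518 -0.71898704 -0.69263463]
 [ 0.0402891   0.69154697 -0.72120702]] [-0.56821694  0.23253934  1.20980212]
```

View pics/top0.png

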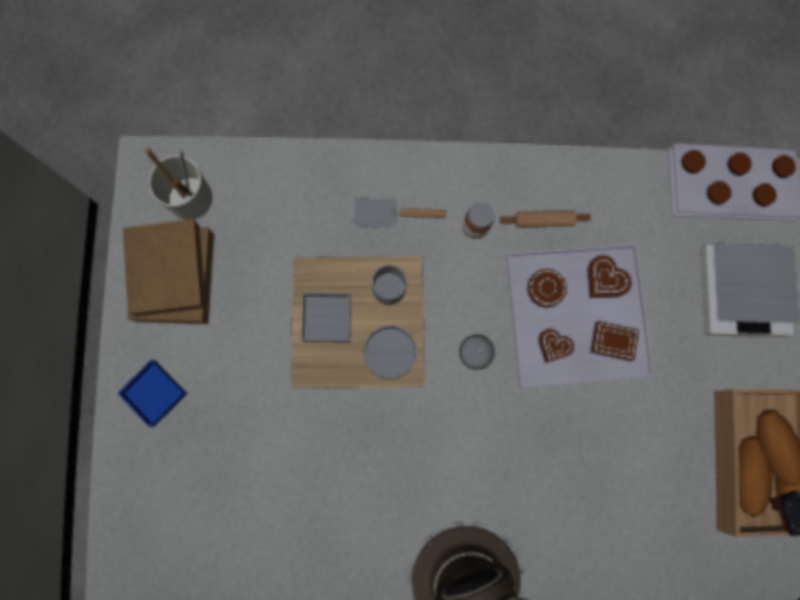

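View pics/side0.png

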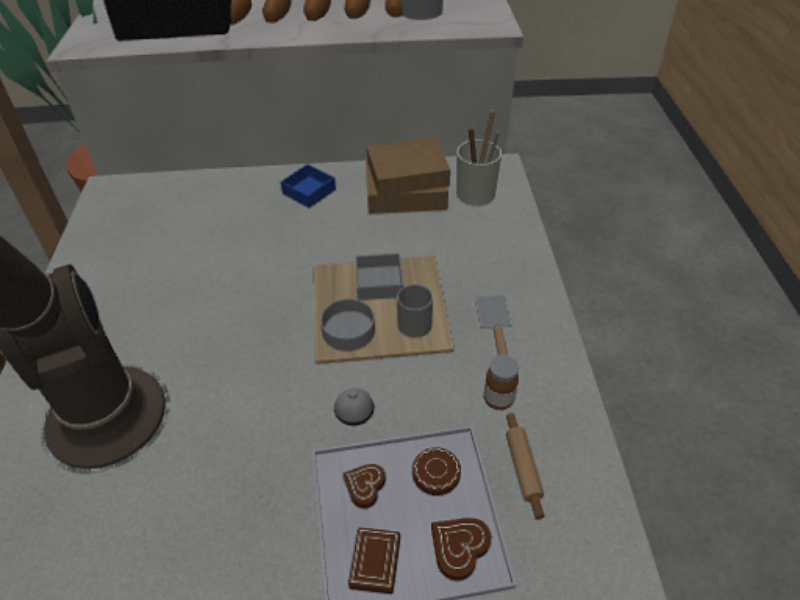

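Top view (800x600 px): the bell is at (477,351), the tray is to its right and the board to its left.
- Heart candidates: small (556,345), large (609,277). The round bread is at (547,287) and the slab at (615,341).
- Tin candidates: low round (390,352), tall (389,285), square (327,318). The blue square at (153,393) is a decoy.

The side view agrees: small heart (364,484), low tin (348,325), bell (353,405). I choose the heart at (556,345) and the tin at (390,352). Next I'll measure them and check a crop.

```bash
cat > h.py <<'E'
import numpy as np,cv2,pickle
def ray(c,uv):
    p=cv2.undistortPoints(np.float64(uv).reshape(-1,1,2),c['camera_matrix'],c['dist_coeffs'])[:,0]
    R,t=np.array(c['R']),np.array(c['t']); return -R.T@t,np.c_[p,np.ones(len(p))]@R
def plane(c,uv,z):
    o,d=ray(c,uv); return o+d*((z-o[2])/d[:,2])[:,None]
def tri(cs,uvs):
    A=np.zeros((3,3));b=np.zeros(3)
    for c,uv in zip(cs,uvs):
        o,d=ray(c,uv);d=d[0]/np.linalg.norm(d[0]);M=np.eye(3)-np.outer(d,d);A+=M;b+=M@o
    return np.linalg.solve(A,b)
E
python3 - <<'E'
from h import *
d=pickle.load(open('d.pkl','rb'))
for n in d:
    c=d[n];hsv=cv2.cvtColor(c['img'],cv2.COLOR_RGB2HSV)
    m=((hsv[...,0]<16)&(hsv[...,1]>110)&(hsv[...,2]>30)).astype(np.uint8)
    m=cv2.morphologyEx(m,cv2.MORPH_CLOSE,np.ones((3,3)))
    for k in cv2.findContours(m,cv2.RETR_EXTERNAL,cv2.CHAIN_APPROX_NONE)[0]:
        if cv2.contourArea(k)<150: continue
        P=plane(c,k[:,0],.026)[:,:2]
        if not(.3<P[:,0].mean()<.9 and -.5<P[:,1].mean()<.1): continue
        Pf=(P*1e4).astype(np.float32);r=cv2.minAreaRect(Pf);M=cv2.moments(Pf)
        print(n,k[:,0].mean(0),'cent',[M['m10']/M['m00']/1e4,M['m01']/M['m00']/1e4],'rect',np.array(r[0])/1e4,np.array(r[1])/1e4,r[2], 'enc',np.array(cv2.minEnclosingCircle(Pf)[0])/1e4)
# depth-based: bell, tin
for n in d:
    c=d[n];z=c['range_z'];v,u=np.nonzero(z>0)
    o,D=ray(c,np.c_[u,v]); X=o+D*z[v,u][:,None]
    for nm,(x,y),rad in(('bell',plane(c,[[477*.64,351*.64] if n=='top' else [353*.64,405*.64]],.03)[0][:2],.06),('tin',plane(c,[[390*.64,352*.64] if n=='top' else [348*.64,325*.64]],.05)[0][:2],.085)):
        s=(np.hypot(X[:,0]-x,X[:,1]-y)<rad)
        for lo,hi in((.01,.06),(.04,.06),(.045,.06)):
            q=X[s&(X[:,2]>lo)&(X[:,2]<hi)]
            if len(q): print(n,nm,(x,y),lo,len(q),'mid',(q.min(0)+q.max(0))/2,'size',np.ptp(q,0),'max',q[:,2].max())
t=d['top']['img'];s=d['side']['img']
a=cv2.resize(t[195:255,225:385],None,fx=5,fy=5,interpolation=2);b=cv2.resize(s[185:335,195:355],(320,300),interpolation=2)
o=np.zeros((600,800,3),np.uint8);o[:300]=a;o[300:,:320]=b
cv2.imwrite('pics/crop.png',o[:,:,::-1])
E
```

```text
top [392.70192308 217.45192308] cent [0.501956549957479, -0.31162933676330173] rect [ 0.5018624  -0.31022117] [0.08629272 0.05189391] 78.23851013183594 enc [ 0.49963203 -0.31059214]
top [348.72307692 184.78461538] cent [0.61208330451605, -0.1663681185295936] rect [ 0.6108397  -0.16358601] [0.06098436 0.06899024] 1.5484164953231812 enc [ 0.60933257 -0.16553665]
top [388.08080808 177.        ] cent [0.6323250756729191, -0.2961986697590104] rect [ 0.64081772 -0.3027884 ] [0.08581404 0.08684359] 3.8795268535614014 enc [ 0.634279   -0.29807249]
side [239.06060606 358.07575758] cent [0.504140125290982, -0.3167568897853926] rect [ 0.50360698 -0.31642424] [0.09749549 0.06822007] 78.72664642333984 enc [ 0.50340483 -0.316222  ]
side [293.31304348 348.47826087] cent [0.6387011479356394, -0.30314531532076144] rect [ 0.64437383 -0.30867307] [0.09026603 0.09458577] 3.469038724899292 enc [ 0.63692314 -0.30333081]
side [232.93421053 309.28947368] cent [0.4920324361898999, -0.18570475545833537] rect [ 0.4972541  -0.18833094] [0.06494514 0.07194891] 18.97991371154785 enc [ 0.49211523 -0.1873024 ]
side
[... 1764 characters left out ...]
9310020437084194)) 0.045 31 mid [ 0.47523723 -0.01857385  0.0536836 ] size [0.01744426 0.01520068 0.00989891] max 0.058633055306390625
side tin (np.float64(0.47051642958102574), np.float64(0.1499190429853774)) 0.01 1579 mid [0.47641736 0.1585349  0.03442477] size [0.1580543  0.13128643 0.04858652] max 0.058718031380935454
side tin (np.float64(0.47051642958102574), np.float64(0.1499190429853774)) 0.04 270 mid [0.46828805 0.16709671 0.04938111] size [0.10860233 0.1115202  0.01867385] max 0.058718031380935454
side tin (np.float64(0.47051642958102574), np.float64(0.1499190429853774)) 0.045 193 mid [0.46859916 0.16696776 0.05189111] size [0.10798009 0.1112623  0.01365384] max 0.058718031380935454
```

View pics/crop.png

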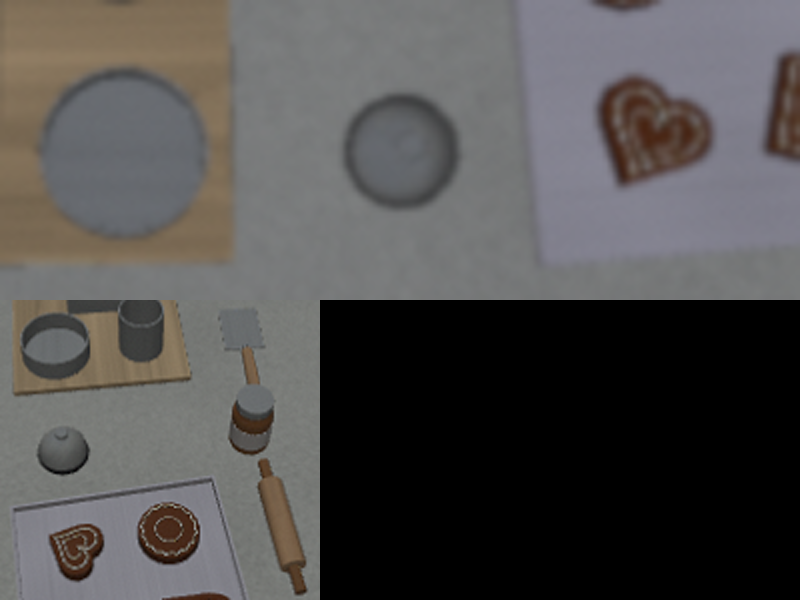

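The crop confirms the choice: a small heart with double white lines (crop 655,130), a wide low tin with a bare steel bottom (125,152), and the bell knob (408,145). Next I'll refine the heart from depth, cross-check the knob, and work out the moves.

Run:
```python
from h import *
from scipy.spatial.transform import Rotation as Ro
from station import status
d=pickle.load(open('d.pkl','rb'))
print('knob tri',tri([d['top'],d['side']],[[306.5,223.7],[226,251.5]]),'top plane',plane(d['top'],[[306.5,223.7]],.054))
for n in d:
    c=d[n];z=c['range_z'];v,u=np.nonzero(z>0);o,D=ray(c,np.c_[u,v]);X=o+D*z[v,u][:,None]
    q=X[(np.hypot(X[:,0]-.495,X[:,1]+.183)<.058)&(X[:,2]>.018)&(X[:,2]<.04)]
    print(n,'heart',len(q),'mean',q.mean(0),'mid',(q.min(0)+q.max(0))/2,np.ptp(q,0),cv2.minAreaRect((q[:,:2]*1e4).astype(np.float32)))
    # colour mask, loose (includes icing): not-tray = red dominant
    im=c['img'].astype(int);m=((im[...,0]-im[...,2])>12).astype(np.uint8);m=cv2.morphologyEx(m,cv2.MORPH_CLOSE,np.ones((5,5)))
    for k in cv2.findContours(m,0,1)[0]:
        P=plane(c,k[:,0],.026)[:,:2]
        if cv2.contourArea(k)>100 and np.hypot(*(P.mean(0)-[.495,-.183]))<.04:
            Pf=(P*1e4).astype(np.float32);M=cv2.moments(Pf);print(n,'col',M['m10']/M['m00']/1e4,M['m01']/M['m00']/1e4,cv2.minAreaRect(Pf), P.round(3).tolist() if n=='top' else '')
s=status.state();R=Ro.from_euler('xyz',s['ee_rot']);print(R.as_matrix())
```

```text
knob tri [ 0.47541652 -0.01715741  0.05008735] top plane [[ 0.47249873 -0.01703204  0.054     ]]
top heart 347 mean [ 0.48766246 -0.18280299  0.02616495] mid [ 0.48872692 -0.18635406  0.02708944] [0.0701205  0.07395109 0.0178978 ] ((4929.51220703125, -1859.906005859375), (683.63330078125, 694.6565551757812), 16.627695083618164)
top col 0.48859609770936685 -0.18138348415742325 ((4938.46044921875, -1836.92431640625), (655.3182373046875, 676.6220703125), 19.061363220214844) [[0.523, -0.169], [0.52, -0.166], [0.52, -0.162], [0.517, -0.159], [0.517, -0.156], [0.513, -0.152], [0.51, -0.152], [0.506, -0.152], [0.503, -0.149], [0.5, -0.149], [0.496, -0.149], [0.493, -0.149], [0.49, -0.152], [0.487, -0.152], [0.483, -0.152], [0.48, -0.155], [0.477, -0.155], [0.473, -0.155], [0.47, -0.159], [0.467, -0.158], [0.464, -0.158], [0.46, -0.162], [0.457, -0.162], [0.454, -0.162], [0.454, -0.165], [0.454, -0.168], [0.457, -0.172], [0.457, -0.175], [0.457, -0.178], [0.461, -0.182], [0.461, -0.185], [0.461, -0.189], [0.464, -0.192], [0.464, -0.195], [0.464, -0.199], [0.468, -0.202], [0.468, -0.205], [0.
[... 235 characters left out ...]
[0.507, -0.199], [0.507, -0.196], [0.507, -0.192], [0.511, -0.189], [0.514, -0.189], [0.517, -0.186], [0.517, -0.182], [0.52, -0.179], [0.52, -0.176], [0.52, -0.172]]
side heart 514 mean [ 0.49102984 -0.18548423  0.02716151] mid [ 0.49062224 -0.18604953  0.02596537] [0.0721948  0.07344211 0.01584117] ((4962.33154296875, -1858.306640625), (689.0958862304688, 680.6114501953125), 18.43892478942871)
side col 0.49213682375841555 -0.1855685061233426 ((4972.19140625, -1883.5164794921875), (674.4564819335938, 744.8667602539062), 17.89301872253418) 
[[ 9.48352939e-01  3.17216623e-01 -5.62868652e-04]
 [ 3.17217105e-01 -9.48351995e-01  1.34274275e-03]
 [-1.07857287e-04 -1.45194560e-03 -9.99998940e-01]]
```

Targets: knob (0.474,-0.018,0.054), heart (0.489,-0.183,0.026) and tin mouth (0.467,0.167,0.052). First I'll close the fingers, level the yaw to 0 and travel high.

Emit:
drive_tool(steps=[0, 0.12, -0.12, 0, 0, 0, 0.07, 0, 0.25, -0.25, 0, 0, 0, 0.14, 0, 0.38, -0.38, 0, 0, 0, 0.21, 0, 0.5, -0.5, 0, 0, 0, 0.28, 0, 0.62, -0.62, 0, 0, 0, 0.35, 0, 0.74, -0.76, 0, 0, 0, 0.411, 0, 0.74, -0.76, 0, 0, 0, 0.411, 0, 0.74, -0.76, 0, 0, 0, 0.411])

```text
time: 0.9
eef_pos: [0.2674, -0.4493, 0.2414]
ee_rot: [3.141, 0.0, 0.002]
ft_force: [-0.2, 0.4, -0.6]
opening: 0.31
grasp_force: 0.0
```

Emit:
drive_tool(steps=[0, 0.08, -0.16, 0, 0, 0, 0, 0, 0.16, -0.32, 0, 0, 0, 0, 0, 0.24, -0.48, 0, 0, 0, 0, 0, 0.32, -0.64, 0, 0, 0, 0, 0, 0.4, -0.8, 0, 0, 0, 0, 0, 0.46, -0.96, 0, 0, 0, 0])

```text
time: 1.5
eef_pos: [0.3366, -0.3057, 0.2413]
ee_rot: [3.141, -0.0, -0.001]
ft_force: [0.3, 0.0, 0.6]
opening: 0.003
grasp_force: 0.0
```

Emit:
drive_tool(steps=[0, 0.08, -0.16, 0, 0, 0, 0, 0, 0.16, -0.32, 0, 0, 0, 0, 0, 0.24, -0.48, 0, 0, 0, 0, 0, 0.32, -0.64, 0, 0, 0, 0, 0, 0.4, -0.8, 0, 0, 0, 0, 0, 0.46, -0.96, 0, 0, 0, 0])

```text
time: 2.1
eef_pos: [0.4061, -0.1617, 0.2413]
ee_rot: [3.142, -0.0, -0.001]
ft_force: [0.2, -0.4, -0.2]
opening: 0.003
grasp_force: 0.0
```

Emit:
drive_tool(steps=[0, 0.08, -0.16, 0, 0, 0, 0, 0, 0.16, -0.32, 0, 0, 0, 0, 0, 0.24, -0.48, 0, 0, 0, 0, 0, 0.32, -0.64, 0, 0, 0, 0, 0, 0.4, -0.8, 0, 0, 0, 0, 0, 0.46, -0.92, 0, 0, 0, 0, 0, 0.46, -0.92, 0, 0, 0, 0, 0, 0.46, -0.92, 0, 0, 0, 0, 0, 0.46, -0.92, 0, 0, 0, 0])

```text
time: 3.0
eef_pos: [0.4741, -0.0251, 0.2411]
ee_rot: [3.141, 0.001, -0.002]
ft_force: [-0.1, -0.7, -0.4]
opening: 0.004
grasp_force: 0.0
```

Emit:
drive_tool(steps=[0, 0, -0.047, 0.12, 0, 0, 0, 0, 0, -0.047, 0.26, 0, 0, 0, 0, 0, -0.047, 0.42, 0, 0, 0, 0, 0, -0.047, 0.58, 0, 0, 0, 0, 0, -0.047, 0.74, 0, 0, 0, 0, 0, -0.047, 0.86, 0, 0, 0, 0, 0, -0.047, 0.94, 0, 0, 0, 0, 0, -0.047, 0.98, 0, 0, 0, 0, 0, -0.047, 0.98, 0, 0, 0, 0, 0, -0.047, 0.98, 0, 0, 0, 0])

```text
invalid input at $.steps: expected a multiple of 7 numbers
```

Run:
```python
from station import status,cams
from h import *
print(status.state()['eef_pos'])
c=cams.camera('side');t=cams.camera('top');pickle.dump((c,t),open('e.pkl','wb'))
o=np.hstack([cv2.resize(c['img'][200:280,190:265],(375,400),interpolation=2),cv2.resize(t['img'][185:265,270:345],(375,400),interpolation=2)])
cv2.imwrite('pics/bell.png',o[:,:,::-1])
```

```text
[ 0.47408109 -0.02511672  0.24112111]
```

View pics/bell.png

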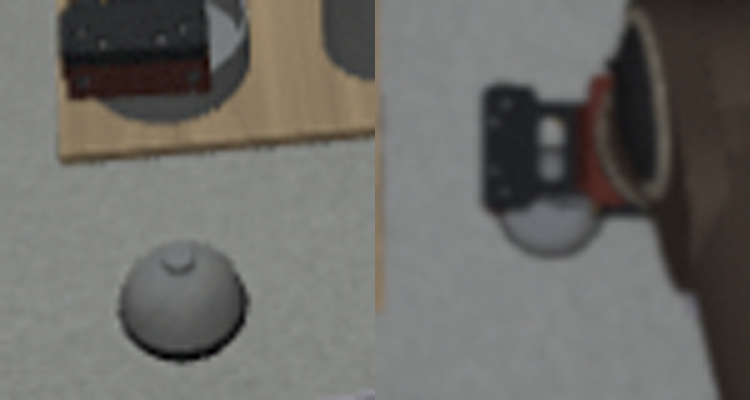

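The move was refused because of a miscounted row, so nothing moved. The left crop shows the knob at (178,255), which matches the measurement. Sending it again.

Emit:
drive_tool(steps=[0, 0, -0.047, 0.12, 0, 0, 0, 0, 0, -0.047, 0.26, 0, 0, 0, 0, 0, -0.047, 0.42, 0, 0, 0, 0, 0, -0.047, 0.58, 0, 0, 0, 0, 0, -0.047, 0.74, 0, 0, 0, 0, 0, -0.047, 0.86, 0, 0, 0, 0, 0, -0.047, 0.94, 0, 0, 0, 0, 0, -0.047, 0.98, 0, 0, 0, 0, 0, -0.047, 0.98, 0, 0, 0, 0, 0, -0.047, 0.98, 0, 0, 0])

```text
time: 4.1
eef_pos: [0.4748, -0.0165, 0.095]
ee_rot: [3.141, -0.001, -0.0]
ft_force: [0.9, -0.2, 0.1]
opening: 0.006
grasp_force: 0.0
```

Run:
```python
from station import status,cams
from h import *
s=status.state();print(s['eef_pos'],s['ft_force'])
c=cams.camera('side');t=cams.camera('top')
o=np.hstack([cv2.resize(c['img'][200:280,190:265],(375,400),interpolation=2),cv2.resize(t['img'][185:265,270:345],(375,400),interpolation=2)])
cv2.imwrite('pics/bell2.png',o[:,:,::-1])
```

```text
[ 0.47481724 -0.016456    0.09496476] [ 0.92733283 -0.23724684  0.11869011]
```

View pics/bell2.png

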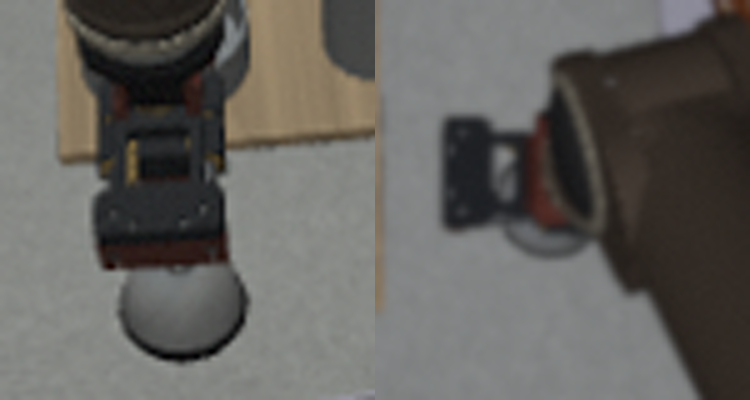

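The hand is over the bell. The gripper body hides the fingers in both views, so I'll press slowly and watch the force.

Emit:
drive_tool(steps=[0, 0, 0.01, 0.03, 0, 0, 0, 0, 0, 0.01, 0.06, 0, 0, 0, 0, 0, 0.01, 0.09, 0, 0, 0, 0, 0, 0.01, 0.11, 0, 0, 0, 0, 0, 0.01, 0.13, 0, 0, 0, 0, 0, 0.01, 0.14, 0, 0, 0, 0, 0, 0.01, 0.15, 0, 0, 0, 0, 0, 0.01, 0.16, 0, 0, 0, 0, 0, 0.01, 0.16, 0, 0, 0, 0, 0, 0.01, 0.16, 0, 0, 0])

```text
time: 5.2
eef_pos: [0.4742, -0.0178, 0.0704]
ee_rot: [3.142, 0.0, 0.0]
ft_force: [-2.5, 1.1, 3.2]
opening: 0.006
grasp_force: 1.4
```

Emit:
drive_tool(steps=[0, 0, 0, 0.005, 0, 0, 0, 0, 0, 0, 0.01, 0, 0, 0, 0, 0, 0, 0.014, 0, 0, 0, 0, 0, 0, 0.018, 0, 0, 0, 0, 0, 0, 0.018, 0, 0, 0, 0, 0, 0, 0.018, 0, 0, 0])

```text
time: 5.8
eef_pos: [0.4743, -0.0178, 0.068]
ee_rot: [3.141, 0.0, 0.0]
ft_force: [-3.7, 1.5, 8.6]
opening: 0.003
grasp_force: 4.6
```

8.6 N at 5 mm means the knob is on its hard stop, so the bell has rung. Releasing and lifting straight up.

Emit:
drive_tool(steps=[0, 0, 0, -0.02, 0, 0, 0, 0, 0, 0, -0.06, 0, 0, 0, 0, 0, 0, -0.15, 0, 0, 0, 0, 0, 0, -0.3, 0, 0, 0, 0, 0, 0, -0.46, 0, 0, 0, 0, 0, 0, -0.62, 0, 0, 0, 0, 0, 0, -0.78, 0, 0, 0, 0, 0, 0, -0.92, 0, 0, 0, 0, 0, 0, -1, 0, 0, 0])

```text
time: 6.7
eef_pos: [0.4753, -0.0179, 0.2196]
ee_rot: [3.141, -0.003, -0.0]
ft_force: [0.2, -0.1, 1.0]
opening: 0.005
grasp_force: 0.0
```

Emit:
drive_tool(steps=[0, 0, 0.05, -0.1, 0, 0, 0, 0, 0.02, 0.2, -0.17, 0, 0, 0, 0, 0.04, 0.38, -0.17, 0, 0, 0, 0, 0.06, 0.56, -0.17, 0, 0, 0, 0, 0.08, 0.74, -0.17, 0, 0, 0, 0, 0.1, 0.9, -0.17, 0, 0, 0, 0, 0.1, 1, -0.17, 0, 0, 0, 0, 0.1, 1, -0.17, 0, 0, 0, 0, 0.1, 1, -0.17, 0, 0, 0])

```text
time: 7.6
eef_pos: [0.4892, -0.1669, 0.2429]
ee_rot: [-3.141, 0.0, 0.0]
ft_force: [-0.0, 0.3, -0.3]
opening: 0.005
grasp_force: 0.0
```

Emit:
drive_tool(steps=[0, 0, 0.06, 0, 0, 0, 0, 0, 0, 0.107, 0, 0, 0, 0, 0, 0, 0.107, 0, 0, 0, 0, 0, 0, 0.107, 0.1, 0, 0, 0, 0, 0, 0.107, 0.24, 0, 0, 0, 0, 0, 0.107, 0.4, 0, 0, 0, 0, 0, 0.107, 0.56, 0, 0, 0, 0, 0, 0.107, 0.7, 0, 0, 0, 0, 0, 0.107, 0.8, 0, 0, 0, 0, 0, 0.107, 0.87, 0, 0, 0, 0, 0, 0.107, 0.9, 0, 0, 0, 0, 0, 0.107, 0.9, 0, 0, 0, 0, 0, 0.107, 0.9, 0, 0, 0])

```text
time: 8.9
eef_pos: [0.4898, -0.184, 0.1088]
ee_rot: [3.141, -0.001, 0.0]
ft_force: [0.1, 0.9, -0.1]
opening: 0.007
grasp_force: 0.0
```

Emit:
drive_tool(steps=[0, 0, 0, 0.06, 0, 0, 0, 0, 0, 0, 0.14, 0, 0, 0, 0, 0, 0, 0.21, 0, 0, 0, 0, 0, 0, 0.26, 0, 0, 0, 0, 0, 0, 0.29, 0, 0, 0, 0, 0, 0, 0.29, 0, 0, 0, 0, 0, 0, 0.29, 0, 0, 0, 0, 0, 0, 0.29, 0, 0, 0])

```text
time: 9.7
eef_pos: [0.4896, -0.184, 0.065]
ee_rot: [3.141, -0.001, -0.0]
ft_force: [0.3, 0.1, 0.1]
opening: 0.004
grasp_force: 0.0
```

Emit:
drive_tool(steps=[0, 0, 0, 0, 0, 0, 0, 0, 0, 0, 0, 0, 0, 0, 0, 0, 0, 0, 0, 0, 0, 0, 0, 0, 0, 0, 0, 0, 0, 0, 0, 0, 0, 0, 0, 0, 0, 0, 0, 0, 0, 0, 0, 0, 0, 0, 0, 0, 0, 0, 0, 0, 0, 0, 0, 0, 0, 0, 0, 0, 0, 0, 0, 0, 0, 0, 0, 0, 0, 0, 0, 0, 0, 0, 0, 0, 0, 0, 0, 0, 0, 0, 0, 0, 0, 0, 0, 0, 0, 0, 0, 0, 0, 0, 0, 0, 0, 0, 0, 0, 0, 0, 0, 0, 0, 0, 0, 0, 0, 0, 0, 0, 0, 0, 0, 0, 0, 0, 0, 0, 0, 0, 0, 0, 0, 0, 0, 0, 0, 0, 0, 0, 0, 0, 0, 0, 0, 0, 0, 0])

```text
time: 11.7
eef_pos: [0.4894, -0.1839, 0.0647]
ee_rot: [3.142, -0.0, -0.0]
ft_force: [0.5, -0.1, -1.0]
opening: 0.007
grasp_force: 0.0
```

Run:
```python
from station import status,cams
from h import *
s=status.state();print(s['eef_pos'],s['ft_force'])
c=cams.camera('side');t=cams.camera('top')
o=np.hstack([cv2.resize(c['img'][260:360,185:285],(400,400),interpolation=2),cv2.resize(t['img'][165:265,310:410],(400,400),interpolation=2)])
cv2.imwrite('pics/heart.png',o[:,:,::-1])
```

```text
[ 0.48937093 -0.18391856  0.06466189] [ 0.50629648 -0.07691362 -0.96638468]
```

View pics/heart.png

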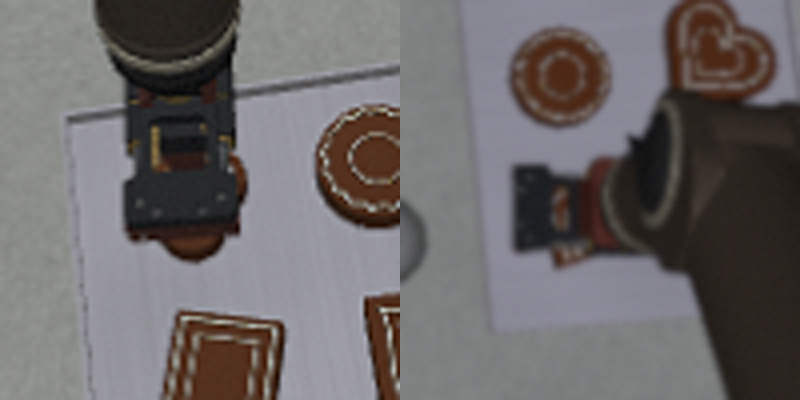

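The hand is over the small heart, which is partly visible beneath the gripper at (185,235) in the left crop, and nothing has been touched. I'll hold a moment more, then lift straight up and go high to the tin.

Emit:
drive_tool(steps=[0, 0, 0, 0, 0, 0, 0, 0, 0, 0, 0, 0, 0, 0, 0, 0, 0, 0, 0, 0, 0, 0, 0, 0, 0, 0, 0, 0, 0, 0, 0, 0, 0, 0, 0, 0, 0, 0, -0.06, 0, 0, 0, 0, 0, 0, -0.18, 0, 0, 0, 0, 0, 0, -0.34, 0, 0, 0, 0, 0, 0, -0.5, 0, 0, 0, 0, 0, 0, -0.66, 0, 0, 0, 0, 0, 0, -0.82, 0, 0, 0, 0, 0, 0, -0.94, 0, 0, 0, 0, 0, 0, -1, 0, 0, 0])

```text
time: 13.1
eef_pos: [0.49, -0.184, 0.217]
ee_rot: [3.141, -0.003, 0.0]
ft_force: [0.3, 0.2, 0.6]
opening: 0.006
grasp_force: 0.0
```

Emit:
drive_tool(steps=[0, 0, 0, -0.12, 0, 0, 0, 0, 0, -0.1, -0.2, 0, 0, 0, 0, -0.01, -0.26, -0.2, 0, 0, 0, 0, -0.02, -0.42, -0.2, 0, 0, 0, 0, -0.03, -0.58, -0.2, 0, 0, 0, 0, -0.04, -0.74, -0.2, 0, 0, 0, 0, -0.05, -0.9, -0.2, 0, 0, 0, 0, -0.05, -1, -0.2, 0, 0, 0])

```text
time: 13.9
eef_pos: [0.4811, -0.0307, 0.2446]
ee_rot: [-3.141, 0.001, 0.003]
ft_force: [0.9, -0.0, 0.1]
opening: 0.007
grasp_force: 0.0
```

Emit:
drive_tool(steps=[0, -0.01, -0.16, 0, 0, 0, 0, 0, -0.02, -0.32, 0, 0, 0, 0, 0, -0.03, -0.48, 0, 0, 0, 0, 0, -0.04, -0.64, 0, 0, 0, 0, 0, -0.05, -0.8, 0, 0, 0, 0, 0, -0.06, -0.92, 0, 0, 0, 0, 0, -0.06, -1, 0, 0, 0, 0, 0, -0.06, -1, 0, 0, 0, 0, 0, -0.06, -1, 0, 0, 0, 0])

```text
time: 14.8
eef_pos: [0.4727, 0.1158, 0.2445]
ee_rot: [3.141, 0.0, 0.0]
ft_force: [0.6, -0.7, -0.7]
opening: 0.004
grasp_force: 0.0
```

Emit:
drive_tool(steps=[0, -0.02, -0.12, 0, 0, 0, 0, 0, -0.04, -0.25, 0, 0, 0, 0, 0, -0.04, -0.34, 0, 0, 0, 0, 0, -0.04, -0.34, 0, 0, 0, 0, 0, -0.04, -0.34, 0.06, 0, 0, 0, 0, -0.04, -0.34, 0.18, 0, 0, 0, 0, -0.04, -0.34, 0.34, 0, 0, 0, 0, -0.04, -0.34, 0.5, 0, 0, 0, 0, -0.04, -0.34, 0.66, 0, 0, 0, 0, -0.04, -0.34, 0.78, 0, 0, 0, 0, -0.04, -0.34, 0.86, 0, 0, 0, 0, -0.04, -0.34, 0.9, 0, 0, 0, 0, -0.04, -0.34, 0.9, 0, 0, 0, 0, -0.04, -0.34, 0.9, 0, 0, 0])

```text
time: 16.2
eef_pos: [0.4673, 0.167, 0.1101]
ee_rot: [-3.141, -0.001, -0.0]
ft_force: [0.8, 0.1, -0.2]
opening: 0.005
grasp_force: 0.0
```

Emit:
drive_tool(steps=[0, 0, 0, 0.04, 0, 0, 0, 0, 0, 0, 0.08, 0, 0, 0, 0, 0, 0, 0.11, 0, 0, 0, 0, 0, 0, 0.127, 0, 0, 0, 0, 0, 0, 0.127, 0, 0, 0, 0, 0, 0, 0.127, 0, 0, 0, 0, 0, 0, 0.127, 0, 0, 0])

```text
time: 16.9
eef_pos: [0.467, 0.1672, 0.0908]
ee_rot: [-3.142, -0.0, 0.0]
ft_force: [1.0, 0.0, -0.7]
opening: 0.003
grasp_force: 0.0
```

Emit:
drive_tool(steps=[0, 0, 0, 0, 0, 0, 0, 0, 0, 0, 0, 0, 0, 0, 0, 0, 0, 0, 0, 0, 0, 0, 0, 0, 0, 0, 0, 0, 0, 0, 0, 0, 0, 0, 0, 0, 0, 0, 0, 0, 0, 0, 0, 0, 0, 0, 0, 0, 0, 0, 0, 0, 0, 0, 0, 0, 0, 0, 0, 0, 0, 0, 0, 0, 0, 0, 0, 0, 0, 0, 0, 0, 0, 0, 0, 0, 0, 0, 0, 0, 0, 0, 0, 0, 0, 0, 0, 0, 0, 0, 0, 0, 0, 0, 0, 0, 0, 0, 0, 0, 0, 0, 0, 0, 0, 0, 0, 0, 0, 0, 0, 0, 0, 0, 0, 0, 0, 0, 0, 0, 0, 0, 0, 0, 0, 0, 0, 0, 0, 0, 0, 0, 0, 0, 0, 0, 0, 0, 0, 0])

```text
time: 18.9
eef_pos: [0.4668, 0.1671, 0.0906]
ee_rot: [3.142, -0.0, 0.0]
ft_force: [-1.0, -1.2, -0.4]
opening: 0.006
grasp_force: 0.0
```

Emit:
drive_tool(steps=[0, 0, 0, 0, 0, 0, 0, 0, 0, 0, 0, 0, 0, 0, 0, 0, 0, 0, 0, 0, 0, 0, 0, 0, 0, 0, 0, 0, 0, 0, 0, 0, 0, 0, 0, 0, 0, 0, -0.06, 0, 0, 0, 0, 0, 0, -0.18, 0, 0, 0, 0, 0, 0, -0.34, 0, 0, 0, 0, 0, 0, -0.5, 0, 0, 0, 0, 0, 0, -0.66, 0, 0, 0, 0, 0, 0, -0.82, 0, 0, 0, 0, 0, 0, -0.94, 0, 0, 0, 0, 0, 0, -1, 0, 0, 0])

```text
time: 20.2
eef_pos: [0.4673, 0.1675, 0.2428]
ee_rot: [-3.141, -0.003, 0.0]
ft_force: [0.1, -0.3, 0.1]
opening: 0.005
grasp_force: 0.0
```

Emit:
drive_tool(steps=[0, 0, 0, -0.1, 0, 0, 0, 0, 0, 0, -0.25, 0, 0, 0, 0, 0, 0, -0.38, 0, 0, 0, 0, 0, 0, -0.45, 0, 0, 0, 0, 0, 0, -0.45, 0, 0, 0, 0, 0, 0, -0.45, 0, 0, 0, 0, 0, 0, -0.45, 0, 0, 0, 0, 0, 0, -0.45, 0, 0, 0])

```text
time: 21.0
eef_pos: [0.4665, 0.1669, 0.3071]
ee_rot: [3.141, 0.002, 0.0]
ft_force: [-0.3, 0.2, -0.5]
opening: 0.009
grasp_force: 0.0
```

```bash
python3 -c "
from station import ctrl
print(ctrl.finish_job())"
```

```text
the job is handed in; nothing more can be done
None
```

I pressed the bell's knob to its stop and let it go, pointed at the small heart and then the low round tin for over two seconds each at about 2 cm, and handed the job in at 21 s with the fingertips about 29 cm above the counter; I took no final picture to check that nothing moved.

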